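Lock the second post into the slotted board rack

ROBOT

A 7-joint arm with a two-finger parallel gripper is mounted at the origin on a cart in front of the work surface, level with it; the furniture and walls round the work are solid. World frame = base frame: x ahead of the robot, y to its left, z up, the work surface at z = 0. Lengths are in m, angles in rad, forces in N, time in s.
With the tool pointing down it reaches from about 0.425 to 0.875 m from the base axis. Payload 4.7 kg.
Tool frame: the origin (TCP) lies at the very end of the fingers, on their centre line; the grasp point (between the pads) lies 19 mm behind it; z points along the fingers, x is the direction in which the jaws open and shut, and the axes are right-handed (so a half turn about z gives the same grasp; the last joint's range is limited). The gripper opens to 85 mm and grips with 20 to 120 N. Pads are 22 mm wide; open, the fingers measure 114 mm over their backs; the gripper's body (76 mm by 85 mm) begins 54 mm behind the grasp point. The pads swing forward as they close: fully open they stand 13 mm farther back than shut.
Start: joints at [1.246, 0.321, -0.07, 1.45, 0.023, 1.371, -0.057], TCP at [0.216, -0.613, 0.231] pointing down, gripper open.
Joint ranges: [-2.86, 2.86], [-0.3, 2.09], [-1.38, 1.24], [0.06, 2.45], [-1.56, 4.7], [0.09, 2.05], [-2.69, 2.69]. Speed limits (rad/s): [2.57, 2.57, 3.14, 3.14, 3.14, 3.14, 3.14].

INTERFACE

Orientations are given as [roll, pitch, yaw] about the fixed x, y, z axes, in that order (R = Rz(yaw) Ry(pitch) Rx(roll)).
In Python, from plant import sense, get_image, get_calibration, finish_job, recognise, masks_of gives the robot as it stands.
- The arm moves only by the tool move_arm, never from a script. Its argument "commands" is one flat list of numbers, 6 for each row, row after row: the shift along the tool's x, y, z in m, then the turn, a rotation vector about the tool's x, y, z in degrees. A call has 1 to 8 rows; each row is the pose to reach, as a shift and turn from the pose commanded when the call began, along the tool's axes at that moment; what a row does not reach only later rows make up. A row lasts 1/8 s, in which the tool goes at most 62.5 mm and 10.7 degrees, less where a joint would pass 70% of its speed; a pose out of reach is approached as far as the arm can. A call with a gripper value outside its range is refused whole. "gripper" is the gripper's target within -1 to 1 (shut at 1, half-way at 0, fully open at -1), set as the call begins (left out, the last holds). The fingers move at their own pace and stop on an object; "squeeze" is the grip in N (left out, the last holds). Time passes only in rows, so rows that repeat a pose let the fingers close. It gives the time, the measured TCP pose, the force and the opening at its end, in the units of the state.
- sense(): the state, without advancing time (a new reading comes with each control period).
- get_image(name): name is "side" or "top" or "wrist"; returns the picture (420x560x3 uint8, blue, green, red); there is no depth.
- get_calibration(name): a dict with "K" (3x3 intrinsics, pixels), "k1" (the pictures are not rectified: a ray, as slopes to the right and down, at radius r is drawn at 1 + k1 r^2 times it, then the intrinsics apply), "R" (3x3) and "t" (3): a world point X has camera coordinates R X + t; the wrist camera has in their place "T_tool_cam" (4x4, takes a point from camera to tool coordinates, whose origin is the TCP and whose axes are the tool frame's). Camera axes: x right, y down, z forward; pixel columns grow to the right and rows downward; lengths in m; the calibration is good to about 2 mm. A picture is of the moment at which its call begins: read the wrist's pose just before it. get_calibration takes no time and is no camera call.
- finish_job(): hands the job in, once; it reports no verdict.
Trained networks look in the newest picture that a camera, given by its name, has taken for a name from the list of things; names that differ only in an ending like _2 or _b are one class to them, and where a whole thing is asked for, a point or a joint stands for the part that bears it (a point fixed in the world has none). Each returns a list of dicts, best first, with "score" (0 to 1); they miss things now and then, are a little off and sometimes report something else, mostly with a low value. They report only what shows in the picture. A call takes as long as a camera call. They do not tell look-alikes from the thing itself.
- recognise(camera, query): "rect" ([centre column, centre row, width, height] in pixels, round what is visible of it).
- masks_of(camera, query): "mask" (420x560 bool, what is visible of it) and "rect" ([centre column, centre row, width, height] in pixels, round what is visible of it).
The state is a dict: "time_s": time; "q": joint angles; "qvel": joint speeds; "joint_torque": joint torques, N m; "tcp_pos": TCP position; "tool_rot": TCP orientation; "force": force on the tool from outside, world axes, zero at the start; "moment": the same for the moment, N m; "grip_width": finger opening in m.
Only numpy, scipy, OpenCV 4.12 (cv2) and the standard library are available. Lean on these libraries where they do the work, as an engineer would, in place of code of your own. Each camera call takes 0.05 s, during which the arm holds its last target. There are 200 camera calls.

TASK

The slotted board rack on the worktop is missing its second post. Take the loose red post, put its hammer head down through the slot of the rail between the orange lines, press it gently down against the spring strip and give it a quarter turn so that it springs up and catches under both lips, crosswise like the grey post; let go of it standing upright and locked. Feel your way without forcing it against the rail, and leave the mug, the jar and the lemon where they are.

Things in the scene. Friction and masses are not known exactly. Their poses are not given: they have to be found in the camera images.
- post: the loose red post, 80 mm tall, about 90 g, upright. Origin: centre of the underside of its steel hammer head; z up. Head: 38 mm long (its y), 19.5 mm wide (its x; 13 mm at the ends), the lowest 2 mm 1 mm smaller all round, 7 mm thick; each end has a hooked edge 3 mm high (z 7 to 10). Above: a neck 15 mm thick to z = 30, then an 11 mm stem to the wing at z = 50
- post_grip (a point): centre of the post's red grip wing, 65 mm above the underside of the head: 12 mm thick (x), 34 mm long (y, parallel to the head), 30 mm tall; axes as the post's
- rail: two screwed-down dark feet that carry a slotted aluminium channel between them. Origin: middle between the feet, under them; y along the slot, x across. Channel 50 x 230 mm, 45 mm high, slot upward, 22 mm wide, mouth edges rounded 2.5 mm; lips 4 mm thick from z = 45 down to z = 38; 44 mm wide below them. Over 30 N between post and channel, strip included, does damage
- rail_mark (a point): nominal place for the red post: on the feet's middle line, between the orange lines, height of the channel's top (z = 45 mm), y = +45 mm; axes as the rail's. The channel (slot, strip, grey post) is clamped up to 10 mm to either side of this line (along x), unmeasured: a head that lands on a lip stops at z = 45 mm; feel across for the slot
- mug: white dotted mug, 82 mm wide, 91 mm tall, bystander; origin at the centre of its underside
- jar: spice jar with a red cap, 43 mm wide, 109 mm tall, bystander; origin at the centre of its underside
- lemon: lemon, 78 x 55 x 56 mm, bystander; origin at its underside
- strip_mid (a point): sprung strip in the channel, 20 mm wide: nominal point in the slot, z = 35 mm, its usual rest height. It gives 10 mm at 0.5 N per mm, about 5.5 N in all, to a hard stop; strip and stop are set up to 2 mm higher or lower, unmeasured: the stop is felt with the head's underside at z = 23 to 27 mm. To turn under the lips the underside must be below 28 mm. Turn either way
- grey_post (a point): nominal wing centre of the grey post of the same shape, fitted crosswise at y = -65 mm, z = 96 mm. Locked: head across the slot, underside at z = 31 mm, lips inside the hooked ends with 1.5 mm play either way. A post turned off-centre stays 2 to 3 mm low, a hook under a lip: press it down a little, shift it across the slot and let it rise again
There are look-alikes about, which are no part of the job. Of the things like the post, leave any that is green or purple; of the rest the smaller one is meant.

How it is judged:
By the outcome, as a careful person would: the job done as asked, in the order asked, and still so for the second after the job is handed in, with the robot touching nothing.
It also fails if it takes over 67 s, if anything falls off the work surface, if the arm or the gripper's body presses on something with over 40 N, if the wrist force passes 120 N, or if a joint passes its speed limit or range.

## Working session

There is one attempt and no reset: what is moved stays moved. The work goes in short steps, Python scripts to look and compute and a tool call to move; the robot and the scene stay as the last step left them, time stands still between calls to the robot, and variables do not carry over. Pictures are saved under pics/ and viewed, about 8 in all and at most 12, crops included, and the job is handed in when it is done.

Besides the shell and the picture viewer there is one more tool, called after "Emit:" by a JSON object that holds its "api" and its "payload". move_arm: Moves the arm, as the interface text tells. Its arguments: {"type":"object","properties":{"commands":{"type":"array","items":{"type":"number"}},"gripper":{"type":"number"},"squeeze":{"type":"number"}},"required":["commands"]}

```bash
mkdir -p pics; python3 - <<'E'
from plant import *
import cv2,numpy as np
s=sense();print(s['time_s'],s['tcp_pos'],s['tool_rot'],s['grip_width'],s['force'])
ims=[]
for c in ('side','top'):
    im=get_image(c);ims.append(im);cv2.imwrite(f'pics/{c}0.png',im)
    k=get_calibration(c);print(c,k)
    for q in ('post','rail','mug','jar','lemon'):
        print(c,q,[(round(d['score'],2),np.round(d['rect']).tolist()) for d in recognise(c,q)])
print(get_calibration('wrist'))
E
```

```text
0.0 [ 0.21582999 -0.61255647  0.23022386] [ 3.14151685e+00  1.91331536e-03 -1.23192908e+00] 0.08543597949845104 [ 0.23846102 -0.01108892 -0.16638132]
side {'K': array([[503.28632796,   0.        , 273.62021872],
       [  0.        , 503.28632796, 208.71314187],
       [  0.        ,   0.        ,   1.        ]]), 'k1': 0.05599556509493062, 'R': array([[ 0.99979044,  0.01784787, -0.0100262 ],
       [ 0.00447911, -0.66862463, -0.74358661],
       [-0.01997521,  0.74338588, -0.66856445]]), 't': array([-0.57139263,  0.058139  ,  1.15184454])}
side post [(0.84, [186.0, 192.0, 26.0, 40.0]), (0.8, [218.0, 243.0, 18.0, 46.0]), (0.78, [180.0, 218.0, 27.0, 32.0]), (0.66, [220.0, 216.0, 11.0, 34.0])]
side rail [(0.78, [280.0, 233.0, 79.0, 97.0])]
side mug [(0.84, [244.0, 167.0, 47.0, 45.0])]
side jar [(0.84, [193.0, 295.0, 24.0, 54.0])]
side lemon [(0.97, [364.0, 205.0, 31.0, 24.0]), (0.64, [246.0, 166.0, 47.0, 45.0])]
top {'K': array([[507.83481345,   0.        , 285.79570528],
       [  0.        , 507.83481345, 203.94859503],
       [  0.        ,   0.        ,   1.        ]]), 'k1': -0.10
[... 401 characters left out ...]
.0, 138.0, 80.0])]
top mug [(0.95, [186.0, 235.0, 45.0, 54.0])]
top jar [(0.83, [378.0, 272.0, 32.0, 23.0])]
top lemon [(0.79, [247.0, 114.0, 22.0, 33.0])]
{'K': array([[327.52623913,   0.        , 279.64482474],
       [  0.        , 327.52623913, 208.25149082],
       [  0.        ,   0.        ,   1.        ]]), 'k1': 0.014293340117911276, 'T_tool_cam': array([[ 9.99999570e-01,  7.53946488e-04,  5.40511075e-04,
        -4.47625359e-04],
       [-8.68175757e-04,  9.65905853e-01,  2.58892120e-01,
        -6.45365496e-02],
       [-3.26892006e-04, -2.58892478e-01,  9.65906092e-01,
        -1.42482418e-01],
       [ 0.00000000e+00,  0.00000000e+00,  0.00000000e+00,
         1.00000000e+00]])}
```

View pics/side0.png

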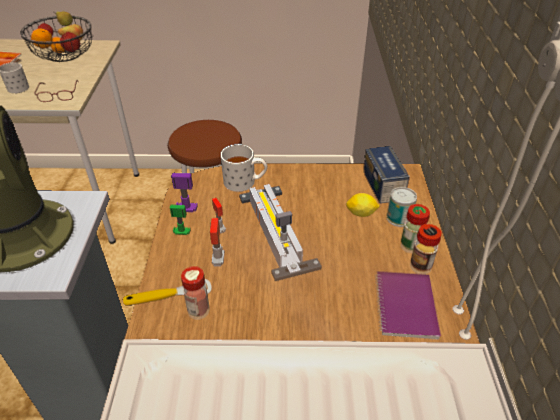

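View pics/top0.png

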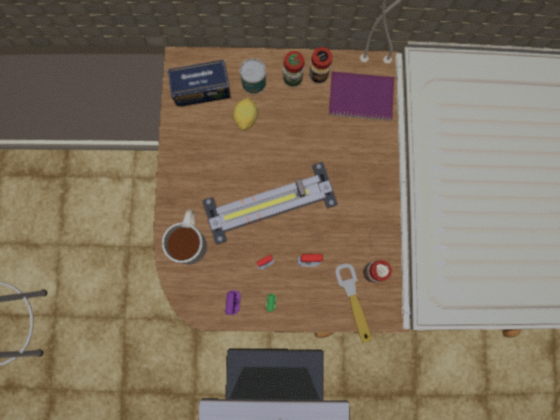

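```bash
cat > h.py <<'E'
import numpy as np,cv2
from plant import *
from scipy.spatial.transform import Rotation as Rn
def cam(c,s=None):
    k=get_calibration(c)
    if c=='wrist':
        s=s or sense(); T=np.eye(4);T[:3,:3]=Rn.from_euler('xyz',s['tool_rot']).as_matrix();T[:3,3]=s['tcp_pos']
        M=T@k['T_tool_cam'];R=M[:3,:3].T;t=-R@M[:3,3]
    else: R,t=k['R'],k['t']
    return k['K'],k['k1'],R,t
def ray(cm,px):
    K,k1,R,t=cm;d=np.array([(px[0]-K[0,2])/K[0,0],(px[1]-K[1,2])/K[1,1]])
    u=d.copy()
    for _ in range(20):u=d/(1+k1*(u@u))
    return -R.T@t,R.T@np.array([u[0],u[1],1])
def at_z(cm,px,z):
    o,d=ray(cm,px);return o+d*(z-o[2])/d[2]
def proj(cm,X):
    K,k1,R,t=cm;p=R@np.asarray(X)+t;u=p[:2]/p[2];u=u*(1+k1*(u@u));return K[:2,:2]@u+K[:2,2]
def tri(a,pa,b,pb):
    o1,d1=ray(a,pa);o2,d2=ray(b,pb)
    A=np.c_[d1,-d2];s=np.linalg.lstsq(A,o2-o1,rcond=None)[0]
    x,y=o1+d1*s[0],o2+d2*s[1];return (x+y)/2,np.linalg.norm(x-y)
E
python3 - <<'E'
from h import *
T=cam('top');S=cam('side')
for n,a in (('small',(264.5,261.5)),('big',(311,258)),('green',(271,301)),('purple',(233,300))):print(n,at_z(T,a,.08))
print('tri small wing',tri(T,(264.5,261.5),S,(218,208)))
a,b=cv2.imread('pics/top0.png'),cv2.imread('pics/side0.png')
c1=cv2.resize(a[160:320,195:345],None,fx=3.7,fy=3.7,interpolation=3);c2=cv2.resize(b[190:270,195:245],None,fx=4.8,fy=4.8,interpolation=3)
o=np.zeros((592,800,3),np.uint8);o[:c1.shape[0],:c1.shape[1]]=c1;o[:c2.shape[0],556:556+c2.shape[1]]=c2
cv2.imwrite('pics/c1.png',o)
for q in ('post_grip','rail'):
    for d in masks_of('top',q):
        m=d['mask'].astype(np.uint8);print(q,d['score'],cv2.minAreaRect(cv2.findNonZero(m)))
E
```

```text
small [0.44091389 0.02212516 0.08      ]
big [ 0.44937862 -0.0721067   0.08      ]
green [0.36207249 0.00757698 0.08      ]
purple [0.36285876 0.08372954 0.08      ]
tri small wing (array([0.44502613, 0.02326035, 0.06128086]), np.float64(0.006175322038793525))
post_grip 0.73 ((233.5, 302.0), (24.0, 13.0), 90.0)
post_grip 0.72 ((309.0, 259.5), (11.0, 24.0), 90.0)
post_grip 0.56 ((264.5000305175781, 262.0000305175781), (9.391485214233398, 16.994115829467773), 63.43495178222656)
post_grip 0.45 ((270.5, 302.0), (18.0, 9.0), 90.0)
rail 0.59 ((268.64385986328125, 201.78277587890625), (47.7650260925293, 129.0343780517578), 71.72289276123047)
```

View pics/c1.png

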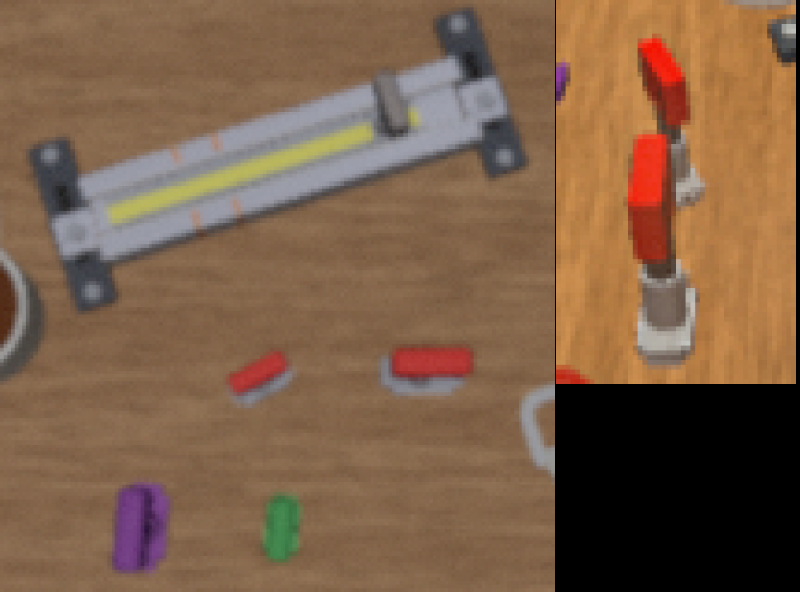

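Candidates, top picture: red (264,261), red (311,258), green (271,301), purple (233,300). The crop shows the red one at (264,261) to be clearly smaller than the red at (311,258), so (264,261) is meant. The rail has its grey post on the right end at (301,187), and the orange lines are around (251,209).

Emit:
{"api": "move_arm", "payload": {"commands": [-0.027,-0.0545,0,0,0,-10,-0.054,-0.109,0,0,0,-20,-0.0815,-0.1635,0,0,0,-30,-0.109,-0.218,0,0,0,-40,-0.136,-0.2725,0,0,0,-50,-0.163,-0.327,0,0,0,-60,-0.222,-0.346,0,0,0,-70,-0.281,-0.365,0,0,0,-80]}}

```text
time_s: 1.7
tcp_pos: [0.4673, -0.2245, 0.2312]
tool_rot: [-3.141, -0.0, 0.171]
force: [1.1, 0.7, 0.6]
grip_width: 0.0852
```

Emit:
{"api": "move_arm", "payload": {"commands": [0.007,-0.06,0,0,0,-5,0.014,-0.12,0,0,0,-10,0.02,-0.18,0,0,0,-14,0.027,-0.243,0,0,0,-14,0.027,-0.243,0,0,0,-14,0.027,-0.243,0,0,0,-14]}}

```text
time_s: 2.45
tcp_pos: [0.4538, 0.0169, 0.2315]
tool_rot: [3.14, 0.0, 0.409]
force: [0.1, -0.1, -0.6]
grip_width: 0.0855
```

```bash
python3 - <<'E'
from h import *
s=sense();print(s['time_s'],s['tcp_pos'],s['tool_rot'],s['q'],s['force'],np.abs(s['qvel']).max())
im=get_image('wrist');W=cam('wrist',s)
for q in ('post_grip','post'):
    for d in masks_of('wrist',q):
        m=d['mask'].astype(np.uint8);r=cv2.minAreaRect(cv2.findNonZero(m));b=cv2.boxPoints(r)
        print(q,round(d['score'],2),np.round(d['rect']),np.round(r[0]),np.round(r[1]),at_z(W,r[0],.075).round(4))
# red top face
hsv=cv2.cvtColor(im,cv2.COLOR_BGR2HSV)
m=((hsv[...,1]>150)&((hsv[...,0]<8)|(hsv[...,0]>172))&(hsv[...,2]>80)).astype(np.uint8)
n,l,st,c=cv2.connectedComponentsWithStats(m)
for i in range(1,n):
    if st[i,4]>300: print(st[i],c[i])
cv2.imwrite('pics/w1.png',im)
E
```

```text
2.45 [0.45380868 0.01686929 0.23147724] [3.14026072e+00 7.48779755e-05 4.08945529e-01] [ 0.68901358 -0.09572176 -0.73110203  1.88761341 -0.06452451  1.32541514
  0.3848064 ] [ 0.06160224 -0.12648035 -0.59137541] 0.029836978369093957
post_grip 0.72 [212.  70.  76.  56.] [211.  73.] [82. 26.] [0.3584 0.0895 0.075 ]
post_grip 0.7 [274. 177.  22.  49.] [275. 177.] [47. 17.] [0.443  0.0292 0.075 ]
post_grip 0.61 [241. 262.  40.  81.] [243. 263.] [24. 81.] [ 0.4479 -0.0628  0.075 ]
post 0.86 [244. 265.  35.  78.] [243. 264.] [22. 80.] [ 0.4479 -0.0637  0.075 ]
post 0.86 [212.  73.  75.  56.] [211.  72.] [81. 27.] [0.3579 0.0895 0.075 ]
post 0.84 [188. 156.  58.  33.] [189. 154.] [51. 30.] [0.3638 0.0175 0.075 ]
post 0.77 [275. 176.  19.  44.] [275. 176.] [46. 17.] [0.4428 0.0296 0.075 ]
post 0.6 [386. 211. 125. 241.] [382. 211.] [ 98. 241.] [0.5483 0.0395 0.075 ]
[266 161  16  39 478] [273.51882845 180.38075314]
[225 247  31  56 904] [240.5409292  275.25442478]
```

View pics/w1.png

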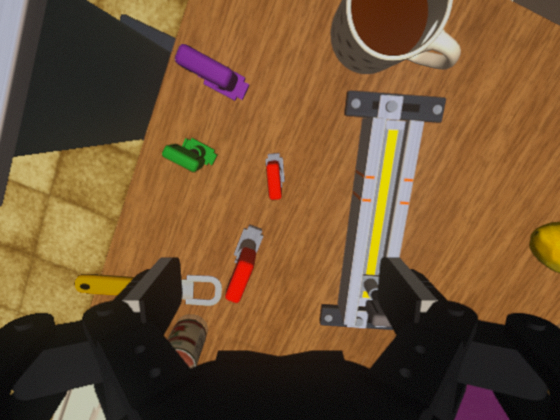

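Wrist view: small red wing at (274,180), big red at (240,275), orange lines at (369,178), (366,199), (406,181), (405,203); the grey post is under the right finger at about (372,295). Fitting the wing outline and the rail lines.

```bash
python3 - <<'E'
from h import *
from scipy.optimize import minimize
im=cv2.imread('pics/w1.png');W=cam('wrist',sense())
hsv=cv2.cvtColor(im,cv2.COLOR_BGR2HSV)
m=((hsv[...,1]>150)&((hsv[...,0]<8)|(hsv[...,0]>172))&(hsv[...,2]>80)).astype(np.uint8)
n,l,st,c=cv2.connectedComponentsWithStats(m)
t=(l==[i for i in range(1,n) if abs(c[i]-[273.5,180.4]).max()<3][0])
B=np.array([[a*.006,b*.017,z] for a in(-1,1) for b in(-1,1) for z in(.05,.08)])
F=6
tb=cv2.resize(t[140:220,240:310].astype(np.uint8)*255,None,fx=F,fy=F,interpolation=cv2.INTER_LINEAR)>127
def cost(p):
    X=B@Rn.from_euler('z',p[2],degrees=True).as_matrix().T+[p[0]/1000,p[1]/1000,0]
    q=(np.array([proj(W,x) for x in X])-[239.5,139.5])*F
    r=np.zeros(tb.shape,np.uint8);cv2.fillConvexPoly(r,cv2.convexHull(q.astype(np.int32)),1)
    return 1-(r.astype(bool)&tb).sum()/(r.astype(bool)|tb).sum()
best=min((minimize(cost,[444+dx,24+dy,yw],method='Nelder-Mead',options=dict(initial_simplex=np.array([444+dx,24+dy,yw])+np.array([[0,0,0],[4,0,0],[0,4,0],[0,0,8]])) ) for dx in(-3,3) for dy in(-3,3) for yw in(15,25,35)),key=lambda r:r.fun)
print('wing x,y mm,yaw',best.x,'1-IoU',best.fun)
o=((hsv[...,1]>110)&(hsv[...,0]>5)&(hsv[...,0]<16)&(hsv[...,2]>170)).astype(np.uint8)
n,l,st,c=cv2.connectedComponentsWithStats(o)
pts=[]
for i in range(1,n):
    if 355<c[i][0]<415 and 165<c[i][1]<215 and st[i,4]>8: pts.append(at_z(W,c[i],.045));print(st[i],c[i],pts[-1])
print('mean',np.mean(pts,0))
# feet bolts at assumed z .012, channel-end screws
for nme,p,z in (('boltL',(356,103),.012),('boltL2',(438,110),.012),('screwTop',(391,105),.045),('boltR',(334,316),.012),('screwR',(358,321),.045)):print(nme,at_z(W,p,z).round(4))
y=((hsv[...,1]>150)&(hsv[...,0]>22)&(hsv[...,0]<35)).astype(np.uint8);y[:, :340]=0;y[:,420:]=0
for r in (150,190,230): 
    x=np.where(y[r])[0];print('yellow',r,x.min(),x.max(),at_z(W,(x.min(),r),.035).round(4),at_z(W,(x.max(),r),.035).round(4))
E
```

```text
wing x,y mm,yaw [443.74822701  23.32404929  27.7734114 ] 1-IoU 0.14079711596234734
[366 176   8   3  22] [369.77272727 176.90909091] [0.53268681 0.06113511 0.045     ]
[404 179  10   3  25] [409.  179.8] [0.5704596  0.07414114 0.045     ]
[412 185   3   6  11] [413.         187.63636364] [0.57814591 0.06865021 0.045     ]
[362 199   9   3  24] [366.375 199.875] [0.54049439 0.03848834 0.045     ]
[400 202  10   3  24] [405.   202.75] [0.57841481 0.05148399 0.045     ]
mean [0.5600403  0.05877976 0.045     ]
boltL [0.4938 0.1236 0.012 ]
boltL2 [0.5763 0.1512 0.012 ]
screwTop [0.5192 0.1308 0.045 ]
boltR [ 0.5831 -0.1145  0.012 ]
screwR [ 0.5967 -0.0921  0.045 ]
yellow 150 385 394 [0.5373 0.0914 0.035 ] [0.5458 0.095  0.035 ]
yellow 190 379 387 [0.5512 0.0521 0.035 ] [0.5589 0.0554 0.035 ]
yellow 230 373 381 [0.566  0.0101 0.035 ] [0.574  0.0136 0.035 ]
```

Emit:
{"api": "move_arm", "payload": {"commands": [-0.0067,-0.0099,0.04,0,0,-4.4,-0.0067,-0.0099,0.08,0,0,-4.4,-0.0067,-0.0099,0.12,0,0,-4.4,-0.0067,-0.0099,0.12,0,0,-4.4,-0.0067,-0.0099,0.12,0,0,-4.4], "gripper": 0.2, "squeeze": 30}}

```text
time_s: 3.22
tcp_pos: [0.4447, 0.0233, 0.1125]
tool_rot: [3.141, -0.001, 0.484]
force: [1.0, -0.4, 0.8]
grip_width: 0.0343
```

```bash
cat > fit.py <<'E'
from h import *
from scipy.optimize import minimize
s=sense();print(s['time_s'],s['tcp_pos'],s['tool_rot'],s['grip_width'],s['force'])
im=get_image('wrist');W=cam('wrist',s)
hsv=cv2.cvtColor(im,cv2.COLOR_BGR2HSV)
m=((hsv[...,1]>150)&((hsv[...,0]<8)|(hsv[...,0]>172))&(hsv[...,2]>80)).astype(np.uint8)
n,l,st,c=cv2.connectedComponentsWithStats(m)
e=proj(W,[.4437,.0233,.07]);i=min(range(1,n),key=lambda i:np.linalg.norm(c[i]-e)+(1e3 if st[i,4]<200 else 0))
print('expected',e,st[i],c[i]);t=l==i
B=np.array([[a*.006,b*.017,z] for a in(-1,1) for b in(-1,1) for z in(.05,.08)]);F=3
x0,y0,w,h=st[i][:4];x0-=15;y0-=15;w+=30;h+=30
tb=cv2.resize(t[y0:y0+h,x0:x0+w].astype(np.uint8)*255,None,fx=F,fy=F)>127
def cost(p):
    X=B@Rn.from_euler('z',p[2],degrees=True).as_matrix().T+[p[0]/1000,p[1]/1000,0]
    q=(np.array([proj(W,x) for x in X])-[x0-.5,y0-.5])*F
    r=np.zeros(tb.shape,np.uint8);cv2.fillConvexPoly(r,cv2.convexHull(q.astype(np.int32)),1);r=r.astype(bool)
    return 1-(r&tb).sum()/(r|tb).sum()
best=min((minimize(cost,v,method='Nelder-Mead',options=dict(initial_simplex=v+np.array([[0,0,0],[4,0,0],[0,4,0],[0,0,8]]))) for v in (np.array([444+dx,23+dy,yw]) for dx in(-3,3) for dy in(-3,3) for yw in(20,28,35))),key=lambda r:r.fun)
print('wing',best.x,best.fun)
d=np.array([best.x[0]/1000,best.x[1]/1000,0])-s['tcp_pos'];print('tool shift',Rn.from_euler('xyz',s['tool_rot']).as_matrix().T@d)
cv2.imwrite('pics/w2.png',im)
E
python3 fit.py
```

```text
3.225 [0.44470924 0.02328799 0.11251895] [ 3.14118621e+00 -1.35806290e-03  4.84033352e-01] 0.034312008787642824 [ 1.02693028 -0.42067625  0.75065182]
expected [279.24526957 233.77147679] [ 270  198   21   65 1266] [280.04265403 230.71406003]
wing [443.54817264  24.2412101   28.02480015] 0.13946811725596853
tool shift [-0.00073692 -0.00142976  0.11251748]
```

View pics/w2.png

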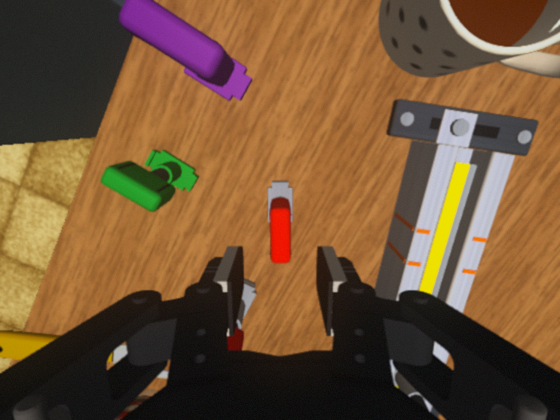

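Wrist view: small red post centred between the fingers at (281,235); big red is well clear at (240,310). Descending and gripping.

Emit:
{"api": "move_arm", "payload": {"commands": [-0.0005,-0.001,0.03,0,0,0,-0.0005,-0.001,0.055,0,0,0,-0.0005,-0.001,0.0655,0,0,0,-0.0005,-0.001,0.0655,0,0,0]}}

```text
time_s: 3.78
tcp_pos: [0.4433, 0.0244, 0.0464]
tool_rot: [3.141, -0.0, 0.485]
force: [-0.5, 0.1, 0.2]
grip_width: 0.0341
```

Emit:
{"api": "move_arm", "payload": {"commands": [0,0,0,0,0,0,0,0,0,0,0,0,0,0,0,0,0,0,0,0,0,0,0,0], "gripper": 1, "squeeze": 60}}

```text
time_s: 4.28
tcp_pos: [0.4441, 0.0245, 0.047]
tool_rot: [3.14, -0.002, 0.485]
force: [-0.0, 0.3, 6.6]
grip_width: 0.0113
```

Emit:
{"api": "move_arm", "payload": {"commands": [0,0,-0.03,0,0,0,0,0,-0.08,0,0,0,0.035,0.008,-0.103,0,0,4,0.075,0.016,-0.103,0,0,8,0.1135,0.0238,-0.103,0,0,8.8,0.1135,0.0238,-0.103,0,0,8.8,0.1135,0.0238,-0.103,0,0,8.8]}}

```text
time_s: 5.15
tcp_pos: [0.5532, 0.0564, 0.1482]
tool_rot: [-3.141, 0.002, 0.332]
force: [-0.7, 0.1, -1.9]
grip_width: 0.0109
```

```bash
python3 - <<'E'
from h import *
s=sense();print(s['time_s'],s['tcp_pos'],s['tool_rot'],s['grip_width'],s['force'],s['moment'],s['q'])
im=get_image('wrist');cv2.imwrite('pics/w3.png',im);W=cam('wrist',s)
cv2.imwrite('pics/w3c.png',cv2.resize(im[120:420,150:450],None,fx=2,fy=2,interpolation=3))
hsv=cv2.cvtColor(im,cv2.COLOR_BGR2HSV)
o=((hsv[...,1]>110)&(hsv[...,0]>5)&(hsv[...,0]<16)&(hsv[...,2]>150)).astype(np.uint8)
n,l,st,c=cv2.connectedComponentsWithStats(o)
for i in range(1,n):
    if st[i,4]>20: print(st[i],c[i],at_z(W,c[i],.045).round(4))
E
```

```text
5.15 [0.55320817 0.05638788 0.14817113] [-3.14101561e+00  1.93767735e-03  3.32334382e-01] 0.01091251015604899 [-0.69959645  0.11142955 -1.92387774] [ 0.04796671 -0.01994424 -0.02432789] [ 0.55494513  0.26984819 -0.80606535  1.76902167  0.20805494  1.19292177
  0.02151761]
[    0     0   264   336 58963] [121.75693231 160.94498245] [0.4291 0.052  0.045 ]
[  269     0   291   359 63555] [435.36990009 157.18653135] [0.6487 0.131  0.045 ]
[373  48   5   9  26] [375.26923077  51.84615385] [0.5779 0.1824 0.045 ]
[251  50  25  30 338] [263.03550296  67.0295858 ] [0.5082 0.1482 0.045 ]
[140 337  24  27 244] [152.39344262 349.4795082 ] [ 0.489  -0.1012  0.045 ]
[396 338  22  23 183] [406.01092896 349.24590164] [ 0.6981 -0.0282  0.045 ]
[ 37 352  10   6  26] [ 40.38461538 353.96153846] [ 0.398  -0.1368  0.045 ]
[ 12 354  22  13 142] [ 22.57746479 359.63380282] [ 0.3844 -0.1475  0.045 ]
[  0 358  10  19  91] [  3.40659341 367.13186813] [ 0.3698 -0.1606  0.045 ]
```

View pics/w3c.png

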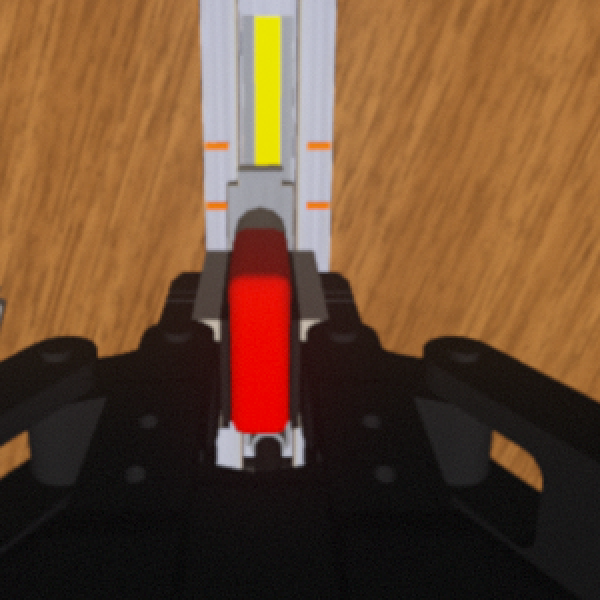

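Crop: red post held upright between the pads (wing at crop (260,350)); the orange lines lie at crop rows 145 and 205, columns 216/318; the slot is at columns 240–297, parallel to the tool and slightly to the right of the post.

```bash
python3 - <<'E'
from h import *
s=sense();W=cam('wrist',s);Rt=Rn.from_euler('xyz',s['tool_rot']).as_matrix()
f=lambda p,z=.045:(Rt.T@(at_z(W,(150+p[0]/2,120+p[1]/2),z)-s['tcp_pos'])*1000).round(1)
for n,p in dict(UL=(216,145),UR=(318,145),LL=(216,205.5),LR=(318,205.5),chL=(202,145),chR=(334,145),chL2=(200,20),chR2=(336,20),slL=(239.5,140),slR=(297,140)).items():print(n,f(p))
print('head end at z', f((260,190),.105),f((227,184),.108),f((295,184),.108))
E
```

```text
UL [-17.4 -12.3 103.5]
UR [ 21.7 -12.4 103.4]
LL [-17.8  12.  103.5]
LR [ 22.3  12.  103.4]
chL [-22.8 -12.3 103.5]
chR [ 27.9 -12.4 103.4]
chL2 [-22.5 -58.9 103.5]
chR2 [ 27.2 -59.  103.4]
slL [ -8.4 -14.3 103.4]
slR [ 13.6 -14.3 103.4]
head end at z [ -0.6 -11.8  43.4] [-10.2 -14.5  40.4] [  9.6 -14.5  40.4]
```

Emit:
{"api": "move_arm", "payload": {"commands": [0.0026,0,0.025,0,0,0,0.0026,0,0.045,0,0,0,0.0026,0,0.052,0,0,0,0.0026,0,0.052,0,0,0,0.0026,0,0.052,0,0,0]}}

```text
time_s: 5.82
tcp_pos: [0.5572, 0.0573, 0.0976]
tool_rot: [3.141, -0.001, 0.332]
force: [0.3, -0.3, -0.3]
grip_width: 0.0112
```

Emit:
{"api": "move_arm", "payload": {"commands": [0,0,0.001,0,0,0,0,0,0.002,0,0,0,0,0,0.003,0,0,0,0,0,0.004,0,0,0,0,0,0.005,0,0,0]}}

```text
time_s: 6.45
tcp_pos: [0.5567, 0.0572, 0.0917]
tool_rot: [-3.142, 0.0, 0.332]
force: [-0.1, 0.9, -0.7]
grip_width: 0.0111
```

Emit:
{"api": "move_arm", "payload": {"commands": [0,0,0.001,0,0,0,0,0,0.002,0,0,0,0,0,0.003,0,0,0]}}

```text
time_s: 6.82
tcp_pos: [0.5567, 0.0572, 0.0887]
tool_rot: [3.142, 0.0, 0.332]
force: [0.1, -0.2, -1.2]
grip_width: 0.0114
```

Emit:
{"api": "move_arm", "payload": {"commands": [0,0,0.001,0,0,0,0,0,0.002,0,0,0,0,0,0.003,0,0,0,0,0,0.004,0,0,0]}}

```text
time_s: 7.32
tcp_pos: [0.5567, 0.0572, 0.0847]
tool_rot: [3.141, 0.0, 0.332]
force: [0.8, -1.1, -2.1]
grip_width: 0.0111
```

Emit:
{"api": "move_arm", "payload": {"commands": [0,0,0.001,0,0,0,0,0,0.002,0,0,0,0,0,0.003,0,0,0,0,0,0.004,0,0,0]}}

```text
time_s: 7.82
tcp_pos: [0.5567, 0.0572, 0.0807]
tool_rot: [3.141, 0.0, 0.332]
force: [0.6, -1.0, -0.5]
grip_width: 0.0114
```

```bash
python3 - <<'E'
from h import *
for i in range(4):
    s=sense();print(s['time_s'],s['tcp_pos'],s['force'],s['moment']);get_image('wrist')
E
```

```text
7.825 [0.55671341 0.0571786  0.08069629] [ 0.62414044 -1.0031463  -0.46798575] [ 0.0214508  -0.01360941  0.00505577]
7.875 [0.55664639 0.0572207  0.08058454] [ 0.12889879 -0.46714176 -0.57081588] [ 0.00373304 -0.08367302 -0.02392899]
7.925 [0.55669158 0.05720582 0.08070097] [ 0.26030046 -0.69490498 -0.24882928] [ 0.02703478  0.01404269 -0.01073495]
7.975 [0.55667632 0.05720037 0.08073185] [ 0.5389888  -0.57097222 -0.27761024] [ 0.11239202 -0.01585241  0.01482926]
```

Emit:
{"api": "move_arm", "payload": {"commands": [0,0,0.001,0,0,0,0,0,0.002,0,0,0,0,0,0.003,0,0,0,0,0,0.004,0,0,0,0,0,0.005,0,0,0]}}

```text
time_s: 8.65
tcp_pos: [0.5568, 0.0573, 0.0759]
tool_rot: [3.141, -0.0, 0.332]
force: [0.1, 0.5, 1.4]
grip_width: 0.0115
```

Emit:
{"api": "move_arm", "payload": {"commands": [0,0,0.0007,0,0,0,0,0,0.0014,0,0,0,0,0,0.002,0,0,0,0,0,0.002,0,0,0]}}

```text
time_s: 9.15
tcp_pos: [0.5568, 0.0573, 0.0738]
tool_rot: [3.142, -0.0, 0.332]
force: [-0.6, 0.0, 2.9]
grip_width: 0.0111
```

Emit:
{"api": "move_arm", "payload": {"commands": [0,0,0.0005,0,0,0,0,0,0.001,0,0,0,0,0,0.001,0,0,0]}}

```text
time_s: 9.52
tcp_pos: [0.5568, 0.0573, 0.0729]
tool_rot: [3.141, -0.0, 0.332]
force: [0.3, 0.3, 3.7]
grip_width: 0.0114
```

Emit:
{"api": "move_arm", "payload": {"commands": [0,0,0.0005,0,0,0,0,0,0.0005,0,0,0,0,0,0.0005,0,0,0]}}

```text
time_s: 9.9
tcp_pos: [0.5568, 0.0573, 0.0724]
tool_rot: [3.141, -0.0, 0.332]
force: [-0.7, 0.9, 4.0]
grip_width: 0.0113
```

Emit:
{"api": "move_arm", "payload": {"commands": [0,0,0,0,0,-6,0,0,0,0,0,-12,0,0,0,0,0,-18,0,0,0,0,0,-24]}}

```text
time_s: 10.4
tcp_pos: [0.5564, 0.0567, 0.0722]
tool_rot: [3.142, 0.001, 0.754]
force: [-1.7, 0.4, 3.4]
grip_width: 0.0112
```

Emit:
{"api": "move_arm", "payload": {"commands": [0,0,0,0,0,-7,0,0,0,0,0,-14,0,0,0,0,0,-21,0,0,0,0,0,-28]}}

```text
time_s: 10.9
tcp_pos: [0.5566, 0.0566, 0.0722]
tool_rot: [-3.141, 0.001, 1.243]
force: [-0.5, -0.2, 3.0]
grip_width: 0.0116
```

```bash
python3 - <<'E'
from h import *
for i in range(3):
    s=sense();print(s['time_s'],s['tcp_pos'],s['tool_rot'],s['force'],s['moment']);get_image('wrist')
E
```

```text
10.9 [0.55659544 0.05661288 0.07219538] [-3.14148677e+00  9.87522436e-04  1.24303901e+00] [-0.49430835 -0.24947095  2.95259781] [-0.18771406  0.13674173 -0.00170214]
10.95 [0.55660429 0.05668282 0.07212937] [-3.14132338e+00  7.41442154e-04  1.24652722e+00] [ 0.22590448 -0.82014361  3.89597245] [-0.31707645  0.06791694 -0.0216211 ]
11.0 [0.55669108 0.0566928  0.07214239] [-3.14141229e+00  4.56022087e-04  1.23928438e+00] [-0.61974001 -0.89176075  2.85276834] [-0.27655621  0.05931427  0.0050356 ]
```

Emit:
{"api": "move_arm", "payload": {"commands": [0,0,0,0,0,-8,0,0,0,0,0,-16,0,0,0,0,0,-24,0,0,0,0,0,-32,0,0,0,0,0,-38,0,0,0,0,0,-38,0,0,0,0,0,-38]}}

```text
time_s: 11.92
tcp_pos: [0.5569, 0.0573, 0.0723]
tool_rot: [3.141, 0.0, 1.9]
force: [0.4, -0.6, 3.7]
grip_width: 0.012
```

```bash
python3 - <<'E'
from h import *
s=sense();print(s['time_s'],s['tcp_pos'],s['tool_rot'],s['force'],s['moment'])
im=get_image('wrist');im2=get_image('side')
a=cv2.resize(im[180:420,160:400],(590,590),interpolation=3);b=cv2.resize(im2[160:280,230:340][:, 25:67],(206,590),interpolation=3)
cv2.imwrite('pics/w4.png',np.hstack([a,b]))
E
```

```text
11.925 [0.55687968 0.05726988 0.07234935] [3.14130298e+00 1.30757020e-04 1.89998268e+00] [ 0.44049503 -0.62328406  3.74078479] [-0.03908329  0.00588122 -0.00193344]
```

View pics/w4.png

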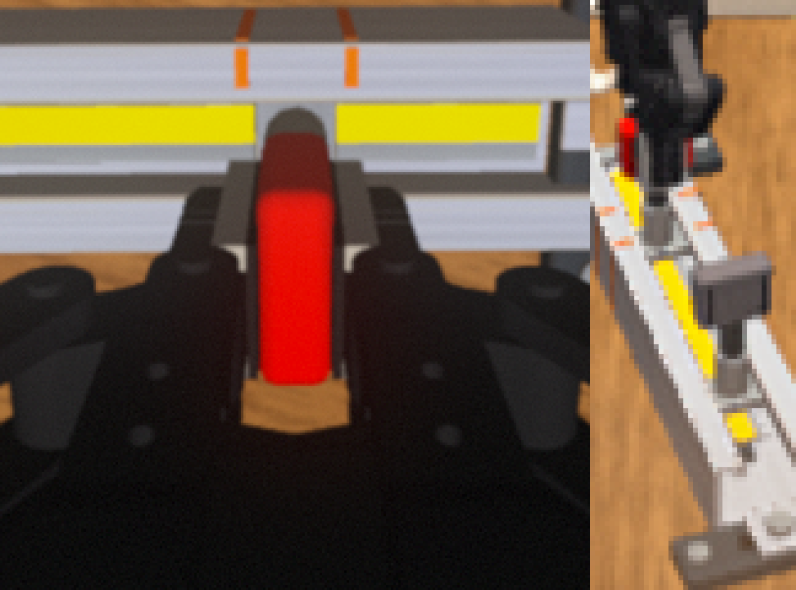

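Wrist crop: the red wing stands crosswise, between the orange lines at (242,60)/(350,60), neck in the slot, head under the lips; side crop agrees. Letting it rise gently.

Emit:
{"api": "move_arm", "payload": {"commands": [0,0,-0.001,0,0,0,0,0,-0.002,0,0,0,0,0,-0.003,0,0,0,0,0,-0.0035,0,0,0,0,0,-0.0035,0,0,0]}}

```text
time_s: 12.65
tcp_pos: [0.5568, 0.0572, 0.0758]
tool_rot: [3.141, 0.0, 1.903]
force: [0.5, -1.3, 2.2]
grip_width: 0.0113
```

Emit:
{"api": "move_arm", "payload": {"commands": [0,0,-0.0005,0,0,0,0,0,-0.001,0,0,0,0,0,-0.001,0,0,0]}}

```text
time_s: 13.02
tcp_pos: [0.5568, 0.0572, 0.0768]
tool_rot: [3.142, 0.0, 1.903]
force: [1.7, -0.4, 0.4]
grip_width: 0.0116
```

Emit:
{"api": "move_arm", "payload": {"commands": [0,0,-0.0005,0,0,0,0,0,-0.001,0,0,0,0,0,-0.001,0,0,0]}}

```text
time_s: 13.4
tcp_pos: [0.5566, 0.0572, 0.0777]
tool_rot: [-3.141, 0.0, 1.903]
force: [1.5, -0.6, 0.9]
grip_width: 0.0114
```

```bash
python3 - <<'E'
from h import *
for i in range(4):
    s=sense();print(s['time_s'],s['tcp_pos'],s['force'],s['moment']);get_image('wrist')
E
```

```text
13.4 [0.55664146 0.05721613 0.07772955] [ 1.52182101 -0.62511407  0.88130729] [-0.01640919 -0.33446126  0.06252971]
13.45 [0.55663836 0.0572486  0.07773017] [ 1.62626765 -0.05227903  1.35587147] [-0.03814683 -0.31070787 -0.01104632]
13.5 [0.55663144 0.05722416 0.07772512] [0.91542608 0.07792127 1.14501112] [ 0.00103743 -0.32314113 -0.03801832]
13.55 [0.55664763 0.05722557 0.0777324 ] [1.3246036  0.01487585 2.1769043 ] [-0.04058846 -0.27458819  0.01586903]
```

Emit:
{"api": "move_arm", "payload": {"commands": [0,0.0005,0,0,0,0,0,0.0005,-0.0005,0,0,0,0,0.0005,-0.0005,0,0,0]}}

```text
time_s: 13.98
tcp_pos: [0.5567, 0.0572, 0.078]
tool_rot: [-3.141, -0.0, 1.903]
force: [0.6, -0.0, 0.2]
grip_width: 0.0111
```

```bash
python3 - <<'E'
from h import *
for i in range(4):
    s=sense();print(s['time_s'],s['tcp_pos'],s['force'],s['moment']);get_image('wrist')
E
```

```text
13.975 [0.55674088 0.05723987 0.07801003] [ 0.59689838 -0.03025527  0.21907562] [-0.09399144  0.03592198 -0.03017715]
14.025 [0.55676403 0.0572546  0.07802175] [-0.0771957   0.04001163 -0.15694306] [-0.12696155  0.08170134 -0.02597921]
14.075 [0.55677028 0.05723246 0.07803223] [-0.47240131 -0.87144786 -0.61045903] [-0.10210099  0.04092776 -0.01476429]
14.125 [0.55677058 0.05728896 0.07803216] [ 0.81059973 -0.83506429  0.32920378] [-0.15280019  0.14049639 -0.02024081]
```

Emit:
{"api": "move_arm", "payload": {"commands": [0,0,-0.0004,0,0,0,0,0,-0.0007,0,0,0,0,0,-0.0007,0,0,0]}}

```text
time_s: 14.55
tcp_pos: [0.5567, 0.0572, 0.0782]
tool_rot: [-3.141, -0.0, 1.903]
force: [1.1, 0.3, -10.1]
grip_width: 0.0114
```

The upward tug meets the lips at −10 N: it is caught. Relaxing and releasing.

Emit:
{"api": "move_arm", "payload": {"commands": [0,0,0.0006,0,0,0,0,0,0.0006,0,0,0]}}

```text
time_s: 14.8
tcp_pos: [0.5567, 0.0572, 0.0781]
tool_rot: [-3.14, 0.0, 1.903]
force: [-0.0, 0.0, -7.3]
grip_width: 0.0113
```

Emit:
{"api": "move_arm", "payload": {"commands": [0,0,0,0,0,0,0,0,0,0,0,0,0,0,0,0,0,0,0,0,0,0,0,0], "gripper": 0.3}}

```text
time_s: 15.3
tcp_pos: [0.5575, 0.0575, 0.0787]
tool_rot: [3.141, 0.0, 1.903]
force: [-0.3, -0.6, 0.6]
grip_width: 0.0299
```

Emit:
{"api": "move_arm", "payload": {"commands": [0,0,-0.02,0,0,0,0,0,-0.05,0,0,0,0,0,-0.09,0,0,0,0,0,-0.13,0,0,0,0,0,-0.13,0,0,0,0,0,-0.13,0,0,0]}}

```text
time_s: 16.05
tcp_pos: [0.5571, 0.0573, 0.2088]
tool_rot: [3.141, 0.001, 1.903]
force: [0.5, 0.6, -0.5]
grip_width: 0.03
```

```bash
python3 - <<'E'
from h import *
s=sense();print(s['time_s'],s['tcp_pos'],s['tool_rot'],s['grip_width'],s['force'])
im=get_image('wrist');im2=get_image('side')
a=cv2.resize(im[60:300,160:400],(590,590),interpolation=3);b=cv2.resize(im2[175:275,245:281],(209,580),interpolation=3)
b=cv2.copyMakeBorder(b,0,10,0,0,0)
cv2.imwrite('pics/w5.png',np.hstack([a,b]))
W=cam('wrist',s)
print([(round(d['score'],2),np.round(d['rect']),at_z(W,d['rect'][:2],.1)) for d in recognise('wrist','post_grip')])
for q in ('mug','jar','lemon'): print(q,[(round(d['score'],2),np.round(d['rect'])) for d in recognise('side',q)])
E
```

```text
16.05 [0.5571205  0.05732525 0.20880305] [3.14138448e+00 7.61519460e-04 1.90262568e+00] 0.03000855742872873 [ 0.5407325   0.63624807 -0.47602144]
[(0.76, array([379.,  13.,  37.,  25.]), array([0.40559078, 0.07716214, 0.1       ])), (0.68, array([169.,  28.,  98.,  56.]), array([ 0.46149337, -0.05628394,  0.1       ])), (0.65, array([280., 202.,  22.,  52.]), array([0.55336332, 0.05659262, 0.1       ]))]
mug [(0.81, array([245., 167.,  46.,  46.])), (0.32, array([277., 237.,  79.,  90.]))]
jar [(0.67, array([194., 294.,  25.,  56.]))]
lemon [(0.71, array([364., 207.,  34.,  25.])), (0.23, array([269., 194.,  12.,  32.]))]
```

View pics/w5.png

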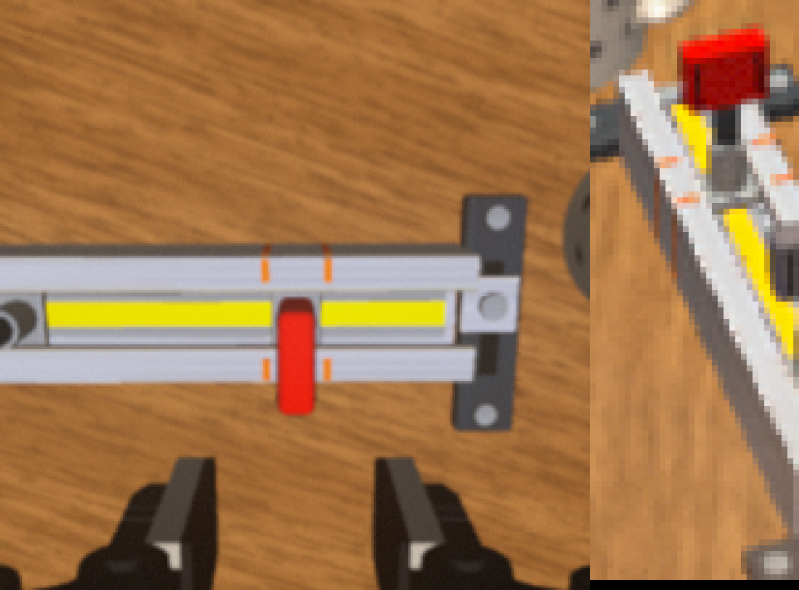

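The red wing at (296,360) stands upright and crosswise between the orange lines, with the gripper clear. The mug, jar and lemon are where they were.

```bash
python3 -c "
from plant import *
print(finish_job())"
```

```text
the job is handed in; nothing more can be done
None
```

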